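# Make up two tasting kits

### The arm

A 7-joint arm with a two-finger parallel gripper is mounted at the origin on a cart in front of the work surface, level with it; the furniture and walls round the work are solid. World frame = base frame: x ahead of the robot, y to its left, z up, the work surface at z = 0. Lengths are in mm, angles in rad, forces in N, time in s.
With the tool pointing down it reaches from about 400 to 875 mm from the base axis. Payload 4.4 kg.
Tool frame: the origin (TCP) lies where the fingers leave the gripper's body, on its centre line; the fingertips stand 73 mm ahead of it and the grasp point (between the pads) lies 54 mm ahead of it; z points along the fingers, y is the line along which they close (so a half turn about z gives the same grasp; the last joint's range is limited). The gripper opens to 85 mm and grips with 20 to 120 N. Pads are 22 mm wide; open, the fingers measure 114 mm over their backs; the gripper's body (76 mm by 85 mm) begins 54 mm behind the grasp point. The pads swing forward as they close: fully open they stand 13 mm farther back than shut.
Start: joints at [-1.266, 0.628, 0.038, 1.517, -0.027, 0.996, -0.02], TCP at [235.514, 605.846, 303.913] pointing down, gripper open.
Joint ranges: [-3.06, 3.06], [-0.37, 2.12], [-1.25, 1.32], [0.18, 2.47], [-1.1, 4.24], [0.23, 1.98], [-2.94, 2.94]. Speed limits (rad/s): [2.57, 2.57, 3.14, 3.14, 3.14, 3.14, 3.14].

### API

Orientations are given as [roll, pitch, yaw] about the fixed x, y, z axes, in that order (R = Rz(yaw) Ry(pitch) Rx(roll)).
In Python, from cell import ctrl gives the robot as it stands.
- The arm moves only by the tool send_rows, never from a script. Its argument "rows" is a list that holds one entry, the list of rows, each a list of 6 numbers: the shift along the tool's x, y, z in cm, then the turn, a rotation vector about the tool's x, y, z in rad. In form: [[[tx, ty, tz, wx, wy, wz], ...]]. A call has 1 to 10 rows; each row is the pose to reach, as a shift and turn from the pose commanded when the call began, along the tool's axes at that moment; what a row does not reach only later rows make up. A row lasts 1/10 s, in which the tool goes at most 50 mm and 8.59 degrees, less where a joint would pass 70% of its speed; a pose out of reach is approached as far as the arm can. A call with a gripper value outside its range is refused whole. "grip" is the closure in counts, from 0 (fully open) to 255 (shut), set as the call begins (left out, the last holds). The fingers move at their own pace and stop on an object; the grip force is fixed at half the most. Time passes only in rows, so rows that repeat a pose let the fingers close. It gives the time, the measured TCP pose, the force, the opening and the grip force at its end, in the units of the state.
- ctrl.read_state(): the state, without advancing time (a new reading comes with each control period).
- ctrl.get_image(name): name is "scene" or "top" or "wrist"; returns a dict with "pixels" (400x640x3 uint8, red, green, blue), "fx", "fy", "cx", "cy" (pixels), "extrinsics" (4x4, takes a point from camera to world coordinates); the wrist camera has in their place "mount" (4x4, takes a point from camera to tool coordinates, whose origin is the TCP and whose axes are the flange's). Camera axes: x right, y up, looking along -z (the intrinsics and any distortion apply to the point x, -y, -z); pixel columns grow to the right and rows downward; lengths in mm; the calibration is good to about 2 mm. The wrist camera is an equidistant fisheye: a pixel r from the principal point sees the ray r / f radians off the axis. A picture is of the moment at which its call begins: read the wrist's pose just before it. There is no depth.
- ctrl.finish_job(): hands the job in; it is judged then, once.
The state is a dict: "clock": time; "qpos": joint angles; "qd": joint speeds; "tau": joint torques, N m; "eef_pos": TCP position; "tool_rot": TCP orientation; "force": force on the tool from outside, world axes, zero at the start; "torque": the same for the moment, N m; "width": finger opening in mm; "gripper_force": force on a finger pad.
Only numpy, scipy, OpenCV 4.12 (cv2) and the standard library are available. Lean on these libraries where they do the work, as an engineer would, in place of code of your own. Each camera call takes 0.05 s, during which the arm holds its last target. There are 200 camera calls.

### The job

Make up two tasting kits from the things that stand in a row along the front edge of the counter: the gold-lidded jar and the upright cork go in the blue tray, the white-lidded jar and the black-lidded jar in the red tray. Each thing gets a well of the tray to itself (either well will do) and stands upright flat on the well's floor; set them down gently, do not drop them. Leave the two apples and the cork that lies on its side where they are.

Things in the scene. Friction and masses are not known exactly. Their poses are not given: they have to be found in the camera images.
- blue_tray: Blue tray of painted wood, fixed on the counter, 98 x 190 mm over the rim, with a low brass bow handle (14 mm out, 14 mm high) at each end. Origin: centre of its underside; z up, y along its length. A bar across the middle divides it into two equal square wells, 86 x 86 mm inside, centred at y = +48 mm and y = -48 mm (x = 0). The floor of the wells lies 4 mm above the counter; walls and bar are 6 mm thick, their top 18 mm above the counter.
- red_tray: Red tray of painted wood, fixed on the counter, 98 x 190 mm over the rim, with a low brass bow handle (14 mm out, 14 mm high) at each end. Origin: centre of its underside; z up, y along its length. A bar across the middle divides it into two equal square wells, 86 x 86 mm inside, centred at y = +48 mm and y = -48 mm (x = 0). The floor of the wells lies 4 mm above the counter; walls and bar are 6 mm thick, their top 18 mm above the counter.
- jam_jar_center (a point): Glass jar of dark jam with a gold lid, a plain cylinder 53 mm in diameter and 66 mm tall, 0.17 kg. Stands upright and loose on the counter; this point is its centre, half-way up, z along its axis.
- honey_jar_center (a point): Glass jar of amber honey with a white lid, a plain cylinder 53 mm in diameter and 66 mm tall, 0.17 kg. Stands upright and loose on the counter; this point is its centre, half-way up, z along its axis.
- cherry_jar_center (a point): Glass jar of dark cherry preserve with a black lid, a plain cylinder 64 mm in diameter and 90 mm tall, 0.36 kg. Stands upright and loose on the counter; this point is its centre, half-way up, z along its axis.
- cork_center (a point): Natural wine cork standing on end, its upper end stained wine-red, a cylinder 24 mm in diameter and 43 mm tall, 0.012 kg. Stands upright and loose on the counter; this point is its centre, half-way up, z along its axis.
- red_apple_center (a point): Red apple, 70 mm across and 68 mm tall, standing loose among the things to pick; to be left alone. This point is its centre.
- green_apple_center (a point): Green apple, 80 mm across and 73 mm tall, loose at the left of the work; to be left alone. This point is its centre.
- lying_cork_center (a point): Plain cork lying on its side, 24 mm thick and 43 mm long, loose at the right of the work; to be left alone. This point is its centre; its long axis is the local y axis.

How it is judged:
By the outcome, as a careful person would: the job done as asked, in the order asked, and still so for the second after the job is handed in, with the robot touching nothing.
It also fails if it takes over 96 s, if anything falls off the work surface, if the arm or the gripper's body presses on something with over 40 N, if the wrist force passes 120 N, or if a joint passes its speed limit or range.

## Working session

There is one attempt and no reset: what is moved stays moved. The work goes in short steps, Python scripts to look and compute and a tool call to move; the robot and the scene stay as the last step left them, time stands still between calls to the robot, and variables do not carry over. Pictures are saved under pics/ and viewed, at most 14 in all, crops included, and the job is handed in when it is done.

Besides the shell and the picture viewer there is one more tool, called after "Emit:" as name(argument=value, ...), one argument or row to a line, values as JSON. send_rows: Moves the arm, as the interface text tells. Its arguments: {"type":"object","properties":{"rows":{"type":"array","items":{"type":"array","items":{"type":"array","items":{"type":"number"}}}},"grip":{"type":"number"}},"required":["rows"]}

```bash
mkdir -p pics; ls; python3 - <<'E'
from cell import ctrl
import cv2,pickle,numpy as np
s=ctrl.read_state();print({k:np.round(s[k],3) for k in s})
d={}
for n in("scene","top"):
    im=ctrl.get_image(n);d[n]=im
    cv2.imwrite(f"pics/{n}0.png",im["pixels"][:,:,::-1])
    print(n,im["fx"],im["cx"],im["cy"],np.round(im["extrinsics"],3).tolist(),[k for k in im])
pickle.dump(d,open("im0.pkl","wb"))
E
```

```text
pics
{'clock': np.float64(0.0), 'qpos': array([-1.266,  0.629,  0.038,  1.518, -0.027,  0.996, -0.02 ]), 'qd': array([ 0.   ,  0.001,  0.   , -0.002,  0.002,  0.003,  0.001]), 'tau': array([ 1.0000e-03, -5.6340e+01,  1.2260e+00, -1.9345e+01,  1.1000e-02,
        1.0000e-02, -0.0000e+00]), 'eef_pos': array([235.302, 605.384, 302.997]), 'tool_rot': array([-3.14 ,  0.   ,  2.771]), 'force': array([-0.466,  0.141,  0.473]), 'torque': array([ 0.021, -0.046,  0.039]), 'gripper_force': np.float64(0.0), 'width': np.float64(85.344)}
scene 449.92222835408546 323.002418507292 199.4682799345268 [[0.622, 0.567, -0.541, -89.969], [-0.783, 0.467, -0.411, -433.678], [0.02, 0.679, 0.734, 908.661], [0.0, 0.0, 0.0, 1.0]] ['pixels', 'fx', 'fy', 'cx', 'cy', 'extrinsics']
top 391.8815553952636 310.30182443631895 199.15465351978108 [[0.019, 0.981, -0.195, 294.745], [-1.0, 0.018, -0.011, 16.071], [-0.007, 0.195, 0.981, 1179.817], [0.0, 0.0, 0.0, 1.0]] ['pixels', 'fx', 'fy', 'cx', 'cy', 'extrinsics']
```

View pics/top0.png

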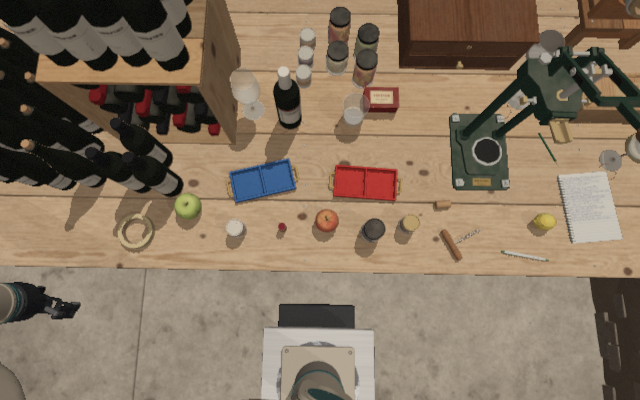

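View pics/scene0.png

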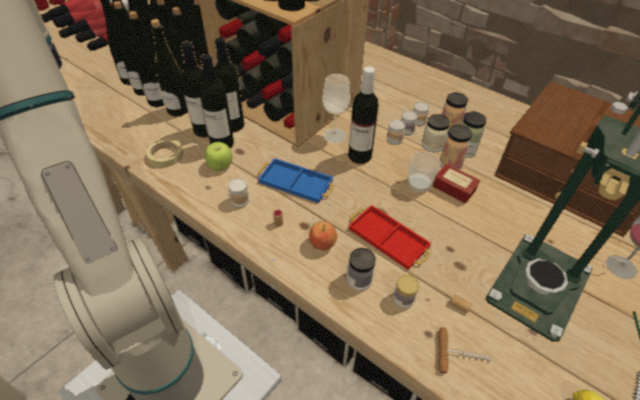

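The top view shows, left to right: green apple (188,206), white lid (234,228), cork (282,227), red apple (326,220), black lid (373,229), gold lid (411,223) and lying cork (443,204). The blue tray is at (263,181) and the red one at (365,183). The scene view shows the same order, with a wine bottle behind the blue tray.

```bash
cat > h.py <<'E'
import numpy as np,cv2
from scipy.spatial.transform import Rotation as R
def plane(im,u,v,z):
    d=np.array([(u-im["cx"])/im["fx"],-(v-im["cy"])/im["fy"],-1]);E=im["extrinsics"]
    d=E[:3,:3]@d;o=E[:3,3];return o+d*(z-o[2])/d[2]
def proj(im,p):
    E=im["extrinsics"];q=E[:3,:3].T@(np.asarray(p,float)-E[:3,3]);return im["cx"]-im["fx"]*q[0]/q[2],im["cy"]+im["fy"]*q[1]/q[2]
def blob(px,lo,hi,box):
    u0,v0,u1,v1=box;hsv=cv2.cvtColor(px[v0:v1,u0:u1].copy(),cv2.COLOR_RGB2HSV)
    m=cv2.inRange(hsv,np.array(lo),np.array(hi));c=max(cv2.findContours(m,0,2)[0],key=cv2.contourArea)
    return c+np.array([u0,v0])
E
python3 - <<'E'
import pickle;from h import *
d=pickle.load(open("im0.pkl","rb"))
T=[("blue",(100,120,60),(125,255,255),(215,145,310,210),18,"top"),("red",(0,215,80),(5,255,255),(325,155,402,207),18,"top")]
im=d["top"]
for n,lo,hi,b,z,_ in T:
    c=blob(im["pixels"],lo,hi,b);r=cv2.minAreaRect(c)
    P=np.array([plane(im,u,v,z)[:2] for u,v in cv2.boxPoints(r)])
    print(n,r,P.mean(0).round(1),P.round(0).tolist(),[np.linalg.norm(P[i]-P[i-1]).round(1) for i in(0,1)])
for n,c,z in[("white",(234,228),66),("cork",(282,227),43),("rapple",(326,220),45),("black",(373,229),90),("gold",(411,223),66),("lying",(443,204),12),("gapple",(188,206),50),("bottle foot",(289,120),30)]:
    p=plane(im,*c,z);print(n,p.round(0),"scene",np.round(proj(d["scene"],p)))
for n,b in(("top",(210,190,460,250)),("scene",(215,170,425,315))):
    c=d[n]["pixels"][b[1]:b[3],b[0]:b[2],::-1];k=3.1 if n=="top" else 3.5
    cv2.imwrite(f"pics/{n}c.png",cv2.resize(c,None,fx=k,fy=k,interpolation=cv2.INTER_CUBIC))
E
```

```text
blue ((261.7319030761719, 180.09722900390625), (30.60197639465332, 61.543724060058594), 76.90811157226562) [582.5 178.4] [[605.0, 282.0], [653.0, 100.0], [559.0, 76.0], [513.0, 256.0]] [np.float64(96.4), np.float64(188.8)]Traceback (most recent call last):
  File "<stdin>", line 6, in <module>
  File "h.py", line 10, in blob
    m=cv2.inRange(hsv,np.array(lo),np.array(hi));c=max(cv2.findContours(m,0,2)[0],key=cv2.contourArea)
                                                   ~~~^^^^^^^^^^^^^^^^^^^^^^^^^^^^^^^^^^^^^^^^^^^^^^^^
ValueError: max() iterable argument is empty
```

```bash
python3 - <<'E'
import pickle;from h import *
d=pickle.load(open("im0.pkl","rb"))
im=d["top"]
c=blob(im["pixels"][:,:,::-1],(110,190,90),(130,255,255),(325,155,402,207));r=cv2.minAreaRect(c)
P=np.array([plane(im,u,v,18)[:2] for u,v in cv2.boxPoints(r)])
print("red",r,P.mean(0).round(1),P.round(0).tolist(),[np.linalg.norm(P[i]-P[i-1]).round(1) for i in(0,1)])
for n,c,z in[("white",(234,228),66),("cork",(282,227),43),("rapple",(326,220),45),("black",(373,229),90),("gold",(411,223),66),("lying",(443,204),12),("gapple",(188,206),50),("bottle foot",(289,120),30)]:
    p=plane(im,*c,z);print(n,p.round(0),"scene",np.round(proj(d["scene"],p)))
for n,b in(("top",(210,190,460,250)),("scene",(215,170,425,315))):
    c=d[n]["pixels"][b[1]:b[3],b[0]:b[2],::-1];k=3.1 if n=="top" else 3.5
    cv2.imwrite(f"pics/{n}c.png",cv2.resize(c,None,fx=k,fy=k,interpolation=cv2.INTER_CUBIC))
E
```

```text
red ((384.6000671386719, 172.80003356933594), (25.938386917114258, 10.733125686645508), 26.56505012512207) [ 611.8 -196.5] [[614.0, -154.0], [645.0, -169.0], [609.0, -239.0], [579.0, -224.0]] [np.float64(78.5), np.float64(34.3)]
white [428. 245.  66.] scene [236. 185.]
cork [436. 110.  43.] scene [277. 213.]
rapple [459. -18.  45.] scene [322. 233.]
black [ 429. -148.   90.] scene [360. 257.]
gold [ 452. -261.   66.] scene [407. 284.]
lying [ 519. -372.   12.] scene [462. 304.]
gapple [492. 387.  50.] scene [218. 154.]
bottle foot [773. 100.  30.] scene [357. 151.]
```

View pics/topc.png

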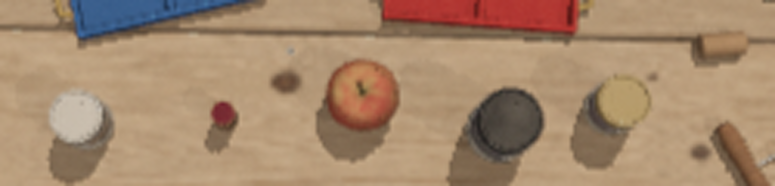

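View pics/scenec.png

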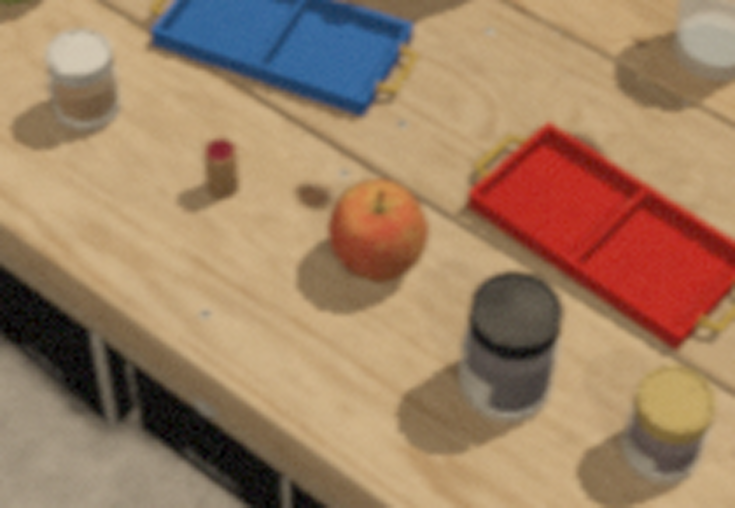

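Both crops show the same things. In full-frame top pixels, the lid centres are white (235.2,227.7), cork (281.9,227.1), black (374.5,229), gold (410.6,222.6) and red apple (327,220). In the scene view they are (237.9,184.9), (278.1,212.6), (362.4,259.1) and (408,284).

Emit:
send_rows(
  rows=[
    [[-1.4, -0.9, 0, 0, 0, 0.06], [-4.2, -2.8, 0, 0, 0, 0.18], [-7.0, -4.6, 0, 0, 0, 0.32], [-10.5, -7, 0, 0, 0, 0.46], [-14, -9.3, 0, 0, 0, 0.6], [-17.5, -11.6, 0, 0, 0, 0.74], [-21, -14, 0, 0, 0, 0.88], [-24, -16, 0, 0, 0, 1.02], [-27, -18, 0, 0, 0, 1.14], [-28.1, -18.6, 0, 0, 0, 1.2]],
  ],
)

```text
clock: 1.1
eef_pos: [432.5, 325.2, 304.3]
tool_rot: [3.14, 0.002, 1.558]
force: [0.2, -0.1, -0.4]
width: 85.3
gripper_force: 0.0
```

```bash
python3 - <<'E'
import pickle;from h import *
d=pickle.load(open("im0.pkl","rb"))
im=d["top"];print(im["pixels"][[175,182,192],[350,350,355]],im["pixels"][183,380])
px=im["pixels"].astype(int);m=((px[:,:,0]>90)&(px[:,:,1]<px[:,:,0]*.35)).astype(np.uint8);m[:150]=0;m[210:]=0;m[:,:320]=0;m[:,410:]=0
pts=cv2.findNonZero(m);r=cv2.minAreaRect(pts)
P=np.array([plane(im,u,v,18)[:2] for u,v in cv2.boxPoints(r)])
print("red",r,P.mean(0).round(1),P.round(0).tolist(),[np.linalg.norm(P[i]-P[i-1]).round(1) for i in(0,1)])
for n,a,b,z in[("white",(235.2,227.7),(237.9,184.9),66),("cork",(281.9,227.1),(278.1,212.6),43),("black",(374.5,229),(362.4,259.1),90),("gold",(410.6,222.6),(408,284),66)]:
    print(n,plane(im,*a,z).round(1),plane(d["scene"],*b,z).round(1))
from cell import ctrl
s=ctrl.read_state();print({k:np.round(s[k],3) for k in("clock","eef_pos","tool_rot","qpos")})
E
```

```text
[[179  55  50]
 [180  58  52]
 [178  56  51]] [178  56  50]
red ((365.0146789550781, 182.30882263183594), (61.74067687988281, 30.83199119567871), 4.39870548248291) [ 581.1 -136.4] [[539.0, -40.0], [635.0, -46.0], [623.0, -235.0], [527.0, -225.0]] [np.float64(186.0), np.float64(96.9)]
white [428.8 241.7  66. ] [429.7 241.8  66. ]
cork [435.8 110.1  43. ] [439.2 110.4  43. ]
black [ 429.5 -152.4   90. ] [ 427.7 -154.8   90. ]
gold [ 452.7 -259.4   66. ] [ 451.8 -261.9   66. ]
{'clock': np.float64(1.1), 'eef_pos': array([432.492, 325.23 , 304.264]), 'tool_rot': array([3.140e+00, 2.000e-03, 1.558e+00]), 'qpos': array([-0.957,  0.497,  0.385,  1.83 , -0.234,  0.861, -0.473])}
```

Emit:
send_rows(
  rows=[
    [[-1.5, 0, 0, 0, 0, 0], [-4.5, 0, 0, 0, 0, 0], [-9, 0.4, 0, 0, 0, 0], [-13.5, 0.7, 0, 0, 0, 0], [-18, 1, 0, 0, 0, 0], [-22.5, 1.3, 0, 0, 0, 0], [-27, 1.6, 0, 0, 0, 0], [-31.5, 1.9, 1, 0, 0, 0], [-36, 2.1, 2, 0, 0, 0], [-40.5, 2.1, 3, 0, 0, 0]],
  ],
)

```text
clock: 2.1
eef_pos: [450.5, -75.0, 273.7]
tool_rot: [3.141, -0.001, 1.574]
force: [0.7, 0.5, 0.1]
width: 85.3
gripper_force: 0.0
```

Emit:
send_rows(
  rows=[
    [[-4.5, 0, 1, 0, 0, 0], [-9, 0, 2.5, 0, 0, 0], [-13, 0, 4.5, 0, 0, 0], [-16, 0, 6, 0, 0, 0], [-18, 0, 7, 0, 0, 0], [-18.5, 0, 7.5, 0, 0, 0], [-18.5, 0, 7.5, 0, 0, 0]],
  ],
)

```text
clock: 2.8
eef_pos: [450.4, -258.6, 198.3]
tool_rot: [-3.14, -0.002, 1.571]
force: [-0.6, 1.0, -0.6]
width: 85.1
gripper_force: 0.0
```

```bash
python3 - <<'E'
from h import *;import pickle
from cell import ctrl
s=ctrl.read_state();im=ctrl.get_image("wrist")
print({k:np.round(s[k],3).tolist() for k in("clock","eef_pos","tool_rot","qpos","force")})
print(im["fx"],im["cx"],im["cy"],np.round(im["mount"],3).tolist())
cv2.imwrite("pics/w1.png",im["pixels"][:,:,::-1]);pickle.dump((s,im),open("w1.pkl","wb"))
E
```

```text
{'clock': 2.8, 'eef_pos': [450.448, -258.583, 198.311], 'tool_rot': [-3.14, -0.002, 1.571], 'qpos': [0.267, 0.618, 0.301, 1.985, -0.318, 0.585, 0.783], 'force': [-0.567, 0.991, -0.566]}
309.70691628693146 324.207957787763 197.41794888703328 [[-0.0, 0.958, 0.286, 74.716], [1.0, -0.0, 0.001, -0.908], [0.001, 0.286, -0.958, -69.015], [0.0, 0.0, 0.0, 1.0]]
```

View pics/w1.png

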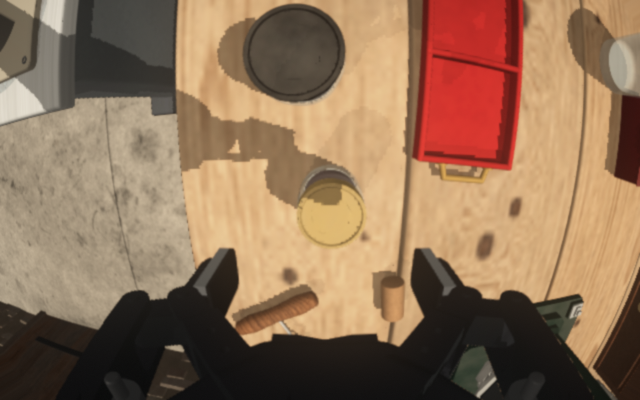

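The wrist view shows the gold lid at (331,214), the black lid at (295,53), and the red tray with outer corners near (414,158) and (512,170). The fingers straddle the gold jar's line.

```bash
cat >> h.py <<'E'
def wplane(s,im,u,v,z):
    a=np.array([u-im["cx"],v-im["cy"]]);r=np.hypot(*a);t=r/im["fx"];a=a/r*np.sin(t)
    d=np.array([a[0],-a[1],-np.cos(t)]);M=im["mount"]
    Rt=R.from_euler("xyz",s["tool_rot"]).as_matrix()
    d=Rt@M[:3,:3]@d;o=Rt@M[:3,3]+s["eef_pos"];return (o+d*(z-o[2])/d[2]).round(1)
E
python3 - <<'E'
import pickle;from h import *
s,im=pickle.load(open("w1.pkl","rb"))
for n,u,v,z in[("gold",331,214,66),("black",295,53,90),("c1",414,158,18),("c2",512,170,18),("bar0",428,53,18),("bar1",519,70,18)]:print(n,wplane(s,im,u,v,z))
E
```

```text
gold [ 453.9 -255.7   66. ]
black [ 432.8 -151.8   90. ]
c1 [ 524.2 -223.6   18. ]
c2 [ 624.6 -231.1   18. ]
bar0 [ 534.  -134.7   18. ]
bar1 [ 625.5 -137.5   18. ]
```

Emit:
send_rows(
  rows=[
    [[0, 0.2, 1.5, 0, 0, 0], [0, 0.2, 4, 0, 0, 0], [0.1, 0.2, 7, 0, 0, 0], [0.1, 0.2, 9, 0, 0, 0], [0.1, 0.2, 10.2, 0, 0, 0], [0.1, 0.2, 10.4, 0, 0, 0], [0.1, 0.2, 10.4, 0, 0, 0]],
  ],
)

```text
clock: 3.55
eef_pos: [453.5, -257.8, 95.4]
tool_rot: [3.141, -0.0, 1.572]
force: [0.3, -0.0, 0.7]
width: 85.7
gripper_force: 0.0
```

Emit:
send_rows(
  rows=[
    [[0, 0, 0, 0, 0, 0], [0, 0, 0, 0, 0, 0], [0, 0, 0, 0, 0, 0], [0, 0, 0, 0, 0, 0], [0, 0, 0, 0, 0, 0], [0, 0, 0, 0, 0, 0], [0, 0, 0, 0, 0, 0], [0, 0, 0, 0, 0, 0]],
  ],
  grip=255,
)

```text
clock: 4.35
eef_pos: [453.7, -258.6, 96.1]
tool_rot: [3.14, 0.001, 1.571]
force: [0.0, 1.8, 6.6]
width: 52.1
gripper_force: 61.8
```

Emit:
send_rows(
  rows=[
    [[0, 0, -1, 0, 0, 0], [0, 0, -3, 0, 0, 0], [0, 0, -6, 0, 0, 0], [0, 0, -9, 0, 0, 0], [0.8, 0.3, -12, 0, 0, 0], [3, 1, -14.5, 0, 0, 0], [6.5, 2.3, -16, 0, 0, 0], [10.5, 3.8, -16, 0, 0, 0], [14.5, 5.2, -16, 0, 0, 0], [18.5, 6.7, -16, 0, 0, 0]],
  ],
)

```text
clock: 5.35
eef_pos: [519.9, -71.7, 255.8]
tool_rot: [3.141, -0.0, 1.57]
force: [0.3, -0.1, -1.8]
width: 51.9
gripper_force: 63.1
```

Emit:
send_rows(
  rows=[
    [[4, 1.5, 0, 0, 0, 0], [8, 2.9, 0, 0, 0, 0], [12, 4.4, 0, 0, 0, 0], [15.5, 5.6, 0, 0, 0, 0], [18, 6.6, 0, 0, 0, 0], [19.7, 7.2, 0, 0, 0, 0], [20.5, 7.4, 1, 0, 0, 0], [20.5, 7.4, 3, 0, 0, 0], [20.5, 7.4, 6, 0, 0, 0], [20.5, 7.4, 8, 0, 0, 0]],
  ],
)

```text
clock: 6.35
eef_pos: [592.6, 129.7, 172.9]
tool_rot: [-3.139, 0.002, 1.569]
force: [-0.5, -0.4, -2.6]
width: 51.8
gripper_force: 63.1
```

```bash
python3 - <<'E'
from h import *;import pickle
from cell import ctrl
s=ctrl.read_state();im=ctrl.get_image("wrist")
print({k:np.round(s[k],3).tolist() for k in("clock","eef_pos","tool_rot","qpos","force","width")})
cv2.imwrite("pics/w2.png",im["pixels"][:,:,::-1]);pickle.dump((s,im),open("w2.pkl","wb"))
E
```

```text
{'clock': 6.35, 'eef_pos': [592.579, 129.694, 172.891], 'tool_rot': [-3.139, 0.002, 1.569], 'qpos': [-0.472, 0.76, 0.345, 1.759, -0.373, 0.691, 0.074], 'force': [-0.466, -0.373, -2.631], 'width': 51.837}
```

View pics/w2.png

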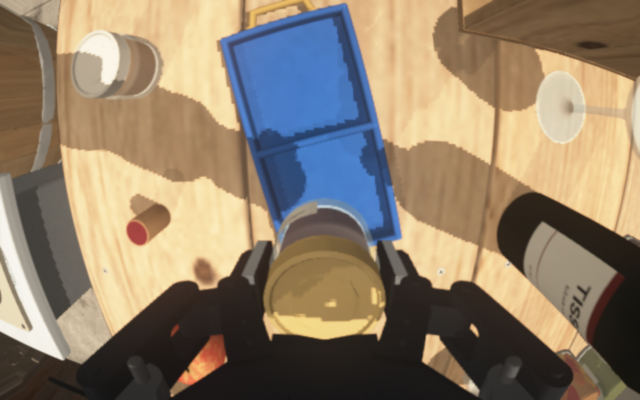

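The wrist shows the gold jar hanging upright over the near blue well. The bar runs about (250,155) to (383,127), the far corners are (223,38) and (349,5), and the near-right corner is (399,240).

```bash
python3 - <<'E'
import pickle;from h import *
s,im=pickle.load(open("w2.pkl","rb"))
for n,u,v,z in[("bar0",250,155,18),("bar1",383,127,18),("f1",223,38,18),("f2",349,5,18),("nr",399,240,18),("white",96,62,66),("corktop",136,231,43)]:print(n,wplane(s,im,u,v,z))
E
```

```text
bar0 [536.  170.3  18. ]
bar1 [633.9 190.6  18. ]
f1 [517.  259.8  18. ]
f2 [609.2 281.3  18. ]
nr [651.4 101.3  18. ]
white [436.2 248.1  66. ]
corktop [440.  116.9  43. ]
```

Emit:
send_rows(
  rows=[
    [[0.1, 0.1, 2, 0, 0, 0], [0.2, 0.2, 4, 0, 0, 0], [0.2, 0.2, 5.5, 0, 0, 0], [0.2, 0.2, 6.6, 0, 0, 0], [0.2, 0.2, 7.1, 0, 0, 0], [0.2, 0.2, 7.4, 0, 0, 0], [0.2, 0.2, 7.5, 0, 0, 0], [0.2, 0.2, 7.5, 0, 0, 0]],
  ],
)

```text
clock: 7.2
eef_pos: [596.4, 133.6, 100.5]
tool_rot: [3.141, -0.0, 1.571]
force: [-0.2, 0.6, -1.9]
width: 51.9
gripper_force: 63.2
```

Emit:
send_rows(
  rows=[
    [[0, 0, 0.05, 0, 0, 0], [0, 0, 0.1, 0, 0, 0], [0, 0, 0.1, 0, 0, 0]],
  ],
)

```text
clock: 7.5
eef_pos: [596.4, 133.8, 100.2]
tool_rot: [3.14, -0.001, 1.571]
force: [-1.4, 0.3, 5.5]
width: 52.0
gripper_force: 63.4
```

Emit:
send_rows(
  rows=[
    [[0, 0, 0, 0, 0, 0], [0, 0, 0, 0, 0, 0], [0, 0, 0, 0, 0, 0], [0, 0, 0, 0, 0, 0], [0, 0, 0, 0, 0, 0]],
  ],
  grip=0,
)

```text
clock: 8.0
eef_pos: [596.0, 133.7, 98.8]
tool_rot: [-3.141, 0.0, 1.571]
force: [0.4, -0.1, 0.2]
width: 84.9
gripper_force: 0.0
```

Emit:
send_rows(
  rows=[
    [[0, 0, -1, 0, 0, 0], [0, 0, -3, 0, 0, 0], [0, 0, -6, 0, 0, 0], [0, 0, -9, 0, 0, 0], [0, -1.5, -11, 0, 0, 0], [-0.3, -5, -11, 0, 0, 0], [-0.8, -9, -11, 0, 0, 0], [-1.5, -12.5, -10.5, 0, 0, 0], [-1.9, -15, -10, 0, 0, 0], [-1.9, -15.8, -9.5, 0, 0, 0]],
  ],
)

```text
clock: 9.0
eef_pos: [435.3, 114.1, 194.4]
tool_rot: [-3.139, -0.0, 1.57]
force: [0.6, 0.7, -0.6]
width: 85.4
gripper_force: 0.0
```

Emit:
send_rows(
  rows=[
    [[0, 0, 1, 0, 0, 0], [0, 0, 1, 0, 0, 0]],
  ],
  grip=90,
)

```text
clock: 9.2
eef_pos: [439.3, 115.0, 183.2]
tool_rot: [3.141, -0.0, 1.571]
force: [-0.1, 0.2, -0.4]
width: 59.1
gripper_force: 0.0
```

```bash
python3 - <<'E'
from h import *;import pickle
from cell import ctrl
s=ctrl.read_state();im=ctrl.get_image("wrist")
print({k:np.round(s[k],3).tolist() for k in("clock","eef_pos","tool_rot","qpos","force","width")})
cv2.imwrite("pics/w3.png",im["pixels"][:,:,::-1]);pickle.dump((s,im),open("w3.pkl","wb"))
E
```

```text
{'clock': 9.2, 'eef_pos': [439.33, 114.995, 183.2], 'tool_rot': [3.141, -0.0, 1.571], 'qpos': [-0.534, 0.584, 0.313, 2.167, -0.406, 0.444, 0.1], 'force': [-0.125, 0.197, -0.43], 'width': 59.05}
```

View pics/w3.png

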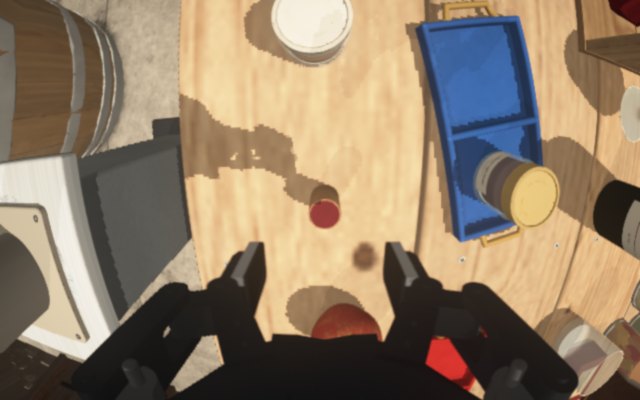

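The gold jar stands in the near blue well. The cork's red top is at (324,214) and the white lid is at (313,27).

```bash
python3 - <<'E'
import pickle;from h import *
s,im=pickle.load(open("w3.pkl","rb"))
for n,u,v,z in[("cork",324,214,43),("white",313,27,66),("gold",530,195,70)]:print(n,wplane(s,im,u,v,z))
E
```

```text
cork [438.3 114.9  43. ]
white [431.8 239.3  66. ]
gold [587.  137.1  70. ]
```

Emit:
send_rows(
  rows=[
    [[-0.1, 0, 1.5, 0, 0, 0], [-0.1, 0, 4, 0, 0, 0], [-0.1, 0, 7, 0, 0, 0], [-0.1, 0, 9, 0, 0, 0], [-0.1, 0, 9.7, 0, 0, 0], [-0.1, 0, 9.7, 0, 0, 0]],
  ],
)

```text
clock: 9.85
eef_pos: [438.9, 113.6, 85.5]
tool_rot: [-3.141, 0.001, 1.57]
force: [-0.2, -0.9, -0.5]
width: 55.2
gripper_force: 0.0
```

Emit:
send_rows(
  rows=[
    [[0, 0, 0, 0, 0, 0], [0, 0, 0, 0, 0, 0], [0, 0, 0, 0, 0, 0], [0, 0, 0, 0, 0, 0], [0, 0, 0, 0, 0, 0], [0, 0, 0, 0, 0, 0]],
  ],
  grip=255,
)

```text
clock: 10.45
eef_pos: [438.7, 113.8, 87.6]
tool_rot: [3.14, -0.001, 1.571]
force: [-0.6, 0.3, 6.4]
width: 22.0
gripper_force: 59.0
```

Emit:
send_rows(
  rows=[
    [[0, 0, -1.5, 0, 0, 0], [0, 0, -4, 0, 0, 0], [0.5, 0.6, -7.5, 0, 0, 0], [2, 2.4, -10, 0, 0, 0], [4.5, 5.3, -10, 0, 0, 0], [7, 8.3, -10, 0, 0, 0], [9.3, 11, -10, 0, 0, 0], [10.8, 12.8, -9, 0, 0, 0], [11.3, 13.4, -7, 0, 0, 0], [11.3, 13.4, -5, 0, 0, 0]],
  ],
)

```text
clock: 11.45
eef_pos: [572.9, 228.2, 136.3]
tool_rot: [3.14, -0.001, 1.573]
force: [-0.4, 0.2, 0.1]
width: 22.2
gripper_force: 58.8
```

Emit:
send_rows(
  rows=[
    [[0, 0, 1.5, 0, 0, 0], [0, 0, 3, 0, 0, 0], [0, 0, 4, 0, 0, 0], [0, 0, 4.3, 0, 0, 0], [0, 0, 4.5, 0, 0, 0], [0, 0, 4.5, 0, 0, 0]],
  ],
)

```text
clock: 12.05
eef_pos: [572.3, 226.6, 92.3]
tool_rot: [3.141, -0.0, 1.571]
force: [0.1, 0.1, 0.4]
width: 22.5
gripper_force: 58.8
```

Emit:
send_rows(
  rows=[
    [[0, 0, 0.05, 0, 0, 0], [0, 0, 0.1, 0, 0, 0], [0, 0, 0.1, 0, 0, 0]],
  ],
)

```text
clock: 12.35
eef_pos: [572.4, 226.8, 91.7]
tool_rot: [3.141, -0.001, 1.571]
force: [-0.1, 0.0, 5.1]
width: 22.3
gripper_force: 59.0
```

Emit:
send_rows(
  rows=[
    [[0, 0, 0, 0, 0, 0], [0, 0, 0, 0, 0, 0], [0, 0, 0, 0, 0, 0], [0, 0, 0, 0, 0, 0]],
  ],
  grip=90,
)

```text
clock: 12.75
eef_pos: [571.9, 226.7, 90.7]
tool_rot: [-3.141, 0.0, 1.571]
force: [-0.3, -1.2, -0.1]
width: 55.2
gripper_force: 0.0
```

Emit:
send_rows(
  rows=[
    [[0, 0, -1, 0, 0, 0], [0, 0, -3, 0, 0, 0], [0, 0, -6, 0, 0, 0], [0, 0, -9, 0, 0, 0], [0.2, -1.5, -10.5, 0, 0, 0], [0.5, -4.5, -10.5, 0, 0, 0], [0.9, -8.5, -10.5, 0, 0, 0], [1.3, -12, -10.5, 0, 0, 0], [1.4, -13.8, -10.5, 0, 0, 0], [1.4, -14.2, -10.5, 0, 0, 0]],
  ],
)

```text
clock: 13.75
eef_pos: [427.6, 241.1, 196.4]
tool_rot: [-3.139, -0.001, 1.572]
force: [0.5, 0.4, -0.1]
width: 55.3
gripper_force: 0.0
```

Emit:
send_rows(
  rows=[
    [[0, 0, 0, 0, 0, 0], [0, 0, 0, 0, 0, 0]],
  ],
  grip=0,
)

```text
clock: 13.95
eef_pos: [431.7, 240.6, 196.4]
tool_rot: [3.139, -0.0, 1.57]
force: [-0.3, -0.5, 0.9]
width: 81.8
gripper_force: 0.0
```

```bash
python3 - <<'E'
from h import *;import pickle
from cell import ctrl
s=ctrl.read_state();im=ctrl.get_image("wrist")
print({k:np.round(s[k],3).tolist() for k in("clock","eef_pos","tool_rot","qpos","force","width")})
cv2.imwrite("pics/w4.png",im["pixels"][:,:,::-1]);pickle.dump((s,im),open("w4.pkl","wb"))
E
```

```text
{'clock': 13.95, 'eef_pos': [431.72, 240.596, 196.379], 'tool_rot': [3.139, -0.0, 1.57], 'qpos': [-0.961, 0.654, 0.6, 2.06, -0.638, 0.614, 0.08], 'force': [-0.296, -0.471, 0.886], 'width': 81.768}
```

View pics/w4.png

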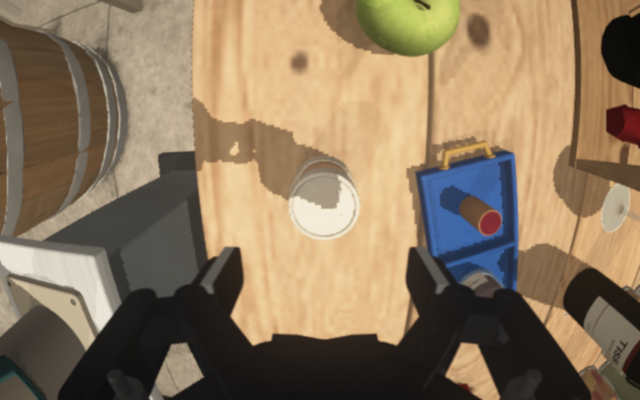

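The cork stands upright in the far blue well. The white lid is at (323,208), between the finger planes and within about 3 mm of the two-view fix.

Emit:
send_rows(
  rows=[
    [[0.1, 0, 1.5, 0, 0, 0], [0.2, 0, 4, 0, 0, 0], [0.2, 0, 7, 0, 0, 0], [0.2, 0, 9, 0, 0, 0], [0.2, 0, 10, 0, 0, 0], [0.2, 0, 10.2, 0, 0, 0], [0.2, 0, 10.2, 0, 0, 0]],
  ],
)

```text
clock: 14.7
eef_pos: [430.8, 242.5, 94.1]
tool_rot: [3.141, -0.0, 1.57]
force: [0.4, 0.4, 0.1]
width: 85.5
gripper_force: 0.0
```

Emit:
send_rows(
  rows=[
    [[0, 0, 0, 0, 0, 0], [0, 0, 0, 0, 0, 0], [0, 0, 0, 0, 0, 0], [0, 0, 0, 0, 0, 0], [0, 0, 0, 0, 0, 0], [0, 0, 0, 0, 0, 0], [0, 0, 0, 0, 0, 0]],
  ],
  grip=255,
)

```text
clock: 15.4
eef_pos: [430.6, 243.0, 95.0]
tool_rot: [3.14, -0.001, 1.571]
force: [-1.2, 0.1, 6.7]
width: 52.1
gripper_force: 61.9
```

Emit:
send_rows(
  rows=[
    [[0, 0, -1, 0, 0, 0], [0, 0, -3, 0, 0, 0], [0, 0, -6, 0, 0, 0], [0, 0, -9, 0, 0, 0], [-0.6, 0.3, -12, 0, 0, 0], [-2.5, 1.1, -14.5, 0, 0, 0], [-5.5, 2.5, -16, 0, 0, 0], [-9.3, 4.3, -16, 0, 0, 0], [-13.2, 6.1, -16, 0, 0, 0], [-17, 7.8, -16, 0, 0, 0]],
  ],
)

```text
clock: 16.4
eef_pos: [508.1, 71.4, 254.8]
tool_rot: [3.141, -0.0, 1.571]
force: [0.1, -0.4, -2.5]
width: 51.8
gripper_force: 63.0
```

Emit:
send_rows(
  rows=[
    [[-3.8, 1.8, 0, 0, 0, 0], [-7.6, 3.5, 0, 0, 0, 0], [-11, 5.1, 0, 0, 0, 0], [-13.7, 6.3, 0, 0, 0, 0], [-15.5, 7.1, 0, 0, 0, 0], [-16.1, 7.4, 1.5, 0, 0, 0], [-16.1, 7.4, 4, 0, 0, 0], [-16.1, 7.4, 7, 0, 0, 0], [-16.1, 7.4, 9.5, 0, 0, 0], [-16.1, 7.4, 11, 0, 0, 0]],
  ],
)

```text
clock: 17.4
eef_pos: [580.2, -86.4, 141.2]
tool_rot: [-3.137, -0.002, 1.572]
force: [0.7, 0.4, -1.9]
width: 52.1
gripper_force: 63.0
```

Emit:
send_rows(
  rows=[
    [[0, 0, 1.5, 0, 0, 0], [0, 0, 3, 0, 0, 0], [0, 0, 4, 0, 0, 0], [0, 0, 4.4, 0, 0, 0], [0, 0, 4.5, 0, 0, 0], [0, 0, 4.5, 0, 0, 0]],
  ],
)

```text
clock: 18.0
eef_pos: [582.3, -88.5, 99.3]
tool_rot: [3.141, 0.0, 1.571]
force: [-0.1, -0.5, -2.1]
width: 51.7
gripper_force: 63.1
```

Emit:
send_rows(
  rows=[
    [[0, 0, 0.05, 0, 0, 0], [0, 0, 0.1, 0, 0, 0], [0, 0, 0.1, 0, 0, 0]],
  ],
)

```text
clock: 18.3
eef_pos: [582.5, -88.6, 99.1]
tool_rot: [3.14, -0.0, 1.571]
force: [-1.3, -0.5, 5.7]
width: 51.9
gripper_force: 63.5
```

Emit:
send_rows(
  rows=[
    [[0, 0, 0, 0, 0, 0], [0, 0, 0, 0, 0, 0], [0, 0, 0, 0, 0, 0], [0, 0, 0, 0, 0, 0], [0, 0, 0, 0, 0, 0]],
  ],
  grip=0,
)

```text
clock: 18.8
eef_pos: [582.0, -88.3, 97.8]
tool_rot: [-3.142, 0.0, 1.571]
force: [0.6, 0.2, -0.3]
width: 85.2
gripper_force: 0.0
```

Emit:
send_rows(
  rows=[
    [[0, 0, -1, 0, 0, 0], [0, 0, -3, 0, 0, 0], [0, 0, -6, 0, 0, 0], [0, 0, -9.5, 0, 0, 0], [-0.6, -1.5, -12, 0, 0, 0], [-2, -4.8, -12, 0, 0, 0], [-3.8, -9, -12, 0, 0, 0], [-5.4, -12.8, -12, 0, 0, 0], [-6.3, -14.8, -11.8, 0, 0, 0], [-6.4, -15.2, -11.5, 0, 0, 0]],
  ],
)

```text
clock: 19.8
eef_pos: [427.5, -153.6, 213.8]
tool_rot: [-3.141, -0.0, 1.566]
force: [0.9, 0.2, 0.1]
width: 85.3
gripper_force: 0.0
```

Emit:
send_rows(
  rows=[
    [[0, 0, 0, 0, 0, 0], [0, 0, 0, 0, 0, 0]],
  ],
)

```text
clock: 20.0
eef_pos: [431.5, -151.9, 213.1]
tool_rot: [3.14, 0.0, 1.572]
force: [-0.4, 0.0, -0.5]
width: 85.3
gripper_force: 0.0
```

```bash
python3 - <<'E'
from h import *;import pickle
from cell import ctrl
s=ctrl.read_state();im=ctrl.get_image("wrist")
print({k:np.round(s[k],3).tolist() for k in("clock","eef_pos","tool_rot","qpos","force","width")})
cv2.imwrite("pics/w5.png",im["pixels"][:,:,::-1]);pickle.dump((s,im),open("w5.pkl","wb"))
E
```

```text
{'clock': 20.0, 'eef_pos': [431.522, -151.945, 213.119], 'tool_rot': [3.14, 0.0, 1.572], 'qpos': [-0.108, 0.572, 0.564, 2.14, -0.562, 0.575, 0.868], 'force': [-0.362, 0.002, -0.47], 'width': 85.273}
```

View pics/w5.png

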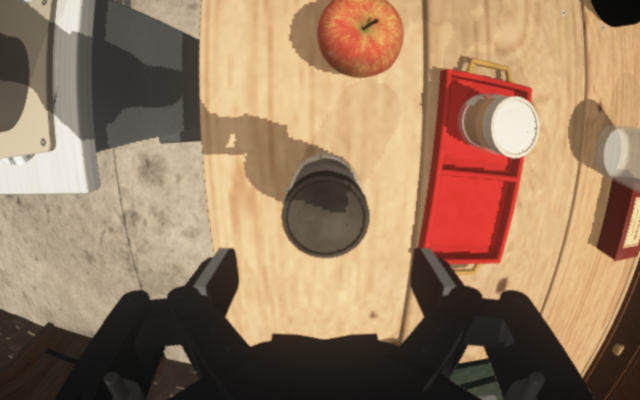

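The white jar stands in the far red well. The black lid is centred at (325,215), with the empty red well around (465,217).

```bash
python3 - <<'E'
import pickle;from h import *
s,im=pickle.load(open("w5.pkl","rb"))
for n,u,v,z in[("black",325,215,90),("rim outer near-left",419,247,18),("near-right",502,264,18),("bar L",437,167,18),("bar R",521,178,18)]:print(n,wplane(s,im,u,v,z))
E
```

```text
black [ 431.2 -146.7   90. ]
rim outer near-left [ 523.3 -206.5   18. ]
near-right [ 627.  -232.6   18. ]
bar L [ 533.  -127.2   18. ]
bar R [ 630.1 -135.4   18. ]
```

Emit:
send_rows(
  rows=[
    [[0, 0, 1.5, 0, 0, 0], [0.1, -0.1, 4, 0, 0, 0], [0.1, -0.1, 7, 0, 0, 0], [0.1, -0.1, 9, 0, 0, 0], [0.1, -0.1, 10, 0, 0, 0], [0.1, -0.1, 10.3, 0, 0, 0], [0.1, -0.1, 10.3, 0, 0, 0]],
  ],
)

```text
clock: 20.75
eef_pos: [429.5, -151.4, 109.9]
tool_rot: [3.141, 0.0, 1.571]
force: [-0.4, -0.0, -0.1]
width: 85.7
gripper_force: 0.0
```

Emit:
send_rows(
  rows=[
    [[0, 0, 0, 0, 0, 0], [0, 0, 0, 0, 0, 0], [0, 0, 0, 0, 0, 0], [0, 0, 0, 0, 0, 0], [0, 0, 0, 0, 0, 0], [0, 0, 0, 0, 0, 0], [0, 0, 0, 0, 0, 0]],
  ],
  grip=255,
)

```text
clock: 21.45
eef_pos: [430.2, -151.6, 111.1]
tool_rot: [3.138, 0.001, 1.571]
force: [0.9, -0.0, 6.4]
width: 63.0
gripper_force: 64.8
```

Emit:
send_rows(
  rows=[
    [[0, 0, -1, 0, 0, 0], [0, 0, -3, 0, 0, 0], [0, 0, -6, 0, 0, 0], [-0.2, 1, -8.5, 0, 0, 0], [-0.7, 3.2, -10, 0, 0, 0], [-1.5, 6.5, -10, 0, 0, 0], [-2.3, 10, -10, 0, 0, 0], [-2.9, 12.8, -10, 0, 0, 0], [-3.2, 14.4, -9.5, 0, 0, 0], [-3.2, 14.8, -8.5, 0, 0, 0]],
  ],
)

```text
clock: 22.45
eef_pos: [578.7, -183.4, 195.4]
tool_rot: [3.14, 0.001, 1.572]
force: [-0.3, 1.1, -3.9]
width: 63.1
gripper_force: 67.0
```

Emit:
send_rows(
  rows=[
    [[0, 0, 1, 0, 0, 0], [0, 0, 2.5, 0, 0, 0], [0, 0, 4.5, 0, 0, 0], [0, 0, 6.2, 0, 0, 0], [0, 0, 7.2, 0, 0, 0], [0, 0, 7.8, 0, 0, 0], [0, 0, 8, 0, 0, 0], [0, 0, 8.05, 0, 0, 0], [0, 0, 8.05, 0, 0, 0]],
  ],
)

```text
clock: 23.35
eef_pos: [576.0, -183.3, 115.3]
tool_rot: [-3.141, -0.001, 1.57]
force: [-4.0, 1.4, 2.7]
width: 62.8
gripper_force: 67.3
```

Emit:
send_rows(
  rows=[
    [[0, 0, 0.05, 0, 0, 0], [0, 0, 0.1, 0, 0, 0], [0, 0, 0.1, 0, 0, 0]],
  ],
)

```text
clock: 23.65
eef_pos: [576.0, -183.4, 115.2]
tool_rot: [-3.141, -0.001, 1.57]
force: [-6.4, 2.6, 12.2]
width: 62.9
gripper_force: 68.0
```

Emit:
send_rows(
  rows=[
    [[0, 0, 0, 0, 0, 0], [0, 0, 0, 0, 0, 0], [0, 0, 0, 0, 0, 0], [0, 0, 0, 0, 0, 0], [0, 0, 0, 0, 0, 0]],
  ],
  grip=0,
)

```text
clock: 24.15
eef_pos: [577.1, -183.4, 113.3]
tool_rot: [3.141, 0.0, 1.571]
force: [-0.4, 0.3, 0.4]
width: 85.7
gripper_force: 0.0
```

Emit:
send_rows(
  rows=[
    [[0, 0, -1, 0, 0, 0], [0, 0, -3, 0, 0, 0], [0, 0, -6, 0, 0, 0], [0, 0, -9.5, 0, 0, 0], [0, 0, -12.5, 0, 0, 0], [0, -2, -15, 0, 0, 0], [0, -6, -16, 0, 0, 0], [0, -9, -16, 0, 0, 0], [0, -11, -16, 0, 0, 0], [0, -11, -16, 0, 0, 0]],
  ],
)

```text
clock: 25.15
eef_pos: [464.2, -183.5, 274.3]
tool_rot: [-3.141, -0.001, 1.568]
force: [0.6, -0.1, -0.4]
width: 85.4
gripper_force: 0.0
```

```bash
python3 - <<'E'
from h import *
from cell import ctrl
s=ctrl.read_state();print(s["clock"],s["eef_pos"].round(0),s["force"].round(1))
a=ctrl.get_image("scene")["pixels"][110:330,190:490];b=ctrl.get_image("wrist")["pixels"]
a=cv2.resize(a,None,fx=1.33,fy=1.33);b=cv2.resize(b,(400,250))
o=np.zeros((293,800,3),np.uint8);o[:a.shape[0],:399]=a[:293];o[:250,400:]=b
cv2.imwrite("pics/f.png",o[:,:,::-1])
E
```

```text
25.15 [ 464. -184.  274.] [ 0.6 -0.1 -0.4]
```

View pics/f.png

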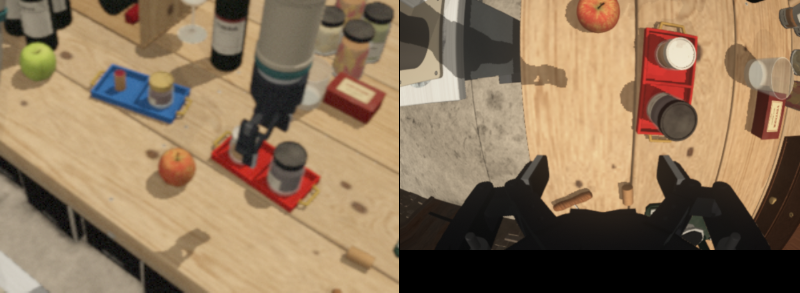

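The final picture shows all four things upright in their own wells: gold jar and cork in the blue tray, white and black jars in the red. The apples and the lying cork are unmoved, and the gripper is clear.

```bash
python3 -c "
from cell import ctrl
print(ctrl.finish_job())"
```

```text
the job is handed in; nothing more can be done
None
```

I placed the gold-lidded jar and upright cork in the blue tray and the white- and black-lidded jars in the red tray, each upright in its own well; both apples and the lying cork were left alone, and I handed the job in at about 25 s.

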